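# Rack the hand stamps in reverse order

## Robot

A 6-joint arm with a two-finger parallel gripper is mounted at the origin on the work surface. World frame = base frame: x ahead of the robot, y to its left, z up, the work surface at z = 0. Lengths are in m, angles in degrees, forces in N, time in s.
With the tool pointing down it reaches from about 0.4 to 0.825 m from the base axis. Payload 7 kg.
Tool frame: the origin (TCP) lies on the centre line of the jaws, within the pads' length; the fingertips stand 11 mm ahead of it and the grasp point (between the pads) lies 8 mm behind it; z points along the fingers, y is the line along which they close (so a half turn about z gives the same grasp; the last joint's range is limited). The gripper opens to 88 mm and grips with 3 to 60 N. Pads are 19 mm wide; open, the fingers measure 130 mm over their backs; the gripper's body (78 mm by 193 mm) begins 47 mm behind the grasp point.
Start: joints at [-47.263, 20.546, 0.682, 0, -70.136, -16.507], TCP at [0.298, -0.605, 0.238] pointing down, gripper open.
Joint ranges: [-176.03, 176.03], [-82.01, 121.73], [-58.28, 71.71], [-173.87, 95.51], [-174.79, -0.11], [-173.66, 173.66]. Speed limits (degrees/s): [136.94, 136.94, 172.46, 180, 180, 180].

## Interface

Orientations are given as [roll, pitch, yaw] about the fixed x, y, z axes, in that order (R = Rz(yaw) Ry(pitch) Rx(roll)).
In Python, from plant import r, capture, camera_model, job gives the robot as it stands.
- The arm moves only by the tool drive_tool, never from a script. Its argument "increments" is a list that holds one entry, the list of rows, each a list of 5 numbers: the gripper's target within -1 to 1 (fully open at 1, half-way at 0, shut at -1), then the shift along the tool's x, y, z scaled (see below), then the turn about the tool's z scaled (see below). In form: [[[gripper, tx, ty, tz, roll], ...]]. A call has 1 to 5 rows; each row is the pose to reach, as a shift and turn from the pose commanded when the call began, along the tool's axes at that moment, turning the shorter way round; what a row does not reach only later rows make up. The controller multiplies each number of a shift by 120 mm and each number of a turn by 360 degrees. A row lasts 1/8 s, in which the tool goes at most 62.5 mm and 10.7 degrees, less where a joint would pass 70% of its speed; a pose out of reach is approached as far as the arm can. A call with a number of a shift or a turn outside -1 to 1 is refused whole. A call with a gripper value outside its range is refused whole. The fingers move at their own pace and stop on an object; "squeeze" is the grip in N (left out, the last holds). Time passes only in rows, so rows that repeat a pose let the fingers close. It gives the time, the measured TCP pose, the force, the opening and the grip force at its end, in the units of the state.
- r.get_state(): the state, without advancing time (a new reading comes with each control period).
- capture(name): name is "scene" or "side" or "wrist"; returns the picture (420x560x3 uint8, red, green, blue); there is no depth.
- camera_model(name): a dict with "camera_matrix" (3x3 intrinsics, pixels), "k1" (the pictures are not rectified: a ray, as slopes to the right and down, at radius r is drawn at 1 + k1 r^2 times it, then the intrinsics apply), "rvec" (rotation vector, rad) and "tvec" (3), from world to camera coordinates, as OpenCV has them. Camera axes: x right, y down, z forward; pixel columns grow to the right and rows downward; lengths in m; the calibration is good to about 2 mm. A picture is of the moment at which its call begins: read the wrist's pose just before it. camera_model takes no time and is no camera call; for the wrist camera it gives the pose at the moment of the call.
- job.close_job(): hands the job in; it is judged then, once.
The state is a dict: "time_s": time; "joints": joint angles; "qd": joint speeds; "joint_torque": joint torques, N m; "tcp_pos": TCP position; "eef_rot": TCP orientation; "contact_force": force on the tool from outside, world axes, zero at the start; "moment": the same for the moment, N m; "gripper_width": finger opening in m; "gripper_force": force on a finger pad.
Only numpy, scipy, OpenCV 4.12 (cv2) and the standard library are available. Lean on these libraries where they do the work, as an engineer would, in place of code of your own. Each camera call takes 0.05 s, during which the arm holds its last target. There are 200 camera calls.

## Task

Homework marking is finished: move the four hand stamps from their ink pads on the wooden board to the white rack, one in each pocket, in reverse order, so that the last comes first next time. Counted from the black end of each, the first stamp of the board goes into the last pocket of the rack, the second into the third, the third into the second, and the last into the first. Leave each standing upright on the floor of its pocket, and let none tip over on the way.

Things in the scene. Friction and masses are not known exactly. Their poses are not given: they have to be found in the camera images.
- stamp_red: the red hand stamp, loose, round, upright, 76 mm tall, about 70 g: a wooden foot (black rubber under it) of diameter 34 mm and 18 mm high, carrying an upright red handle of diameter 22 mm from 18 to 76 mm. Origin at the centre of its underside, z up along the handle. At the start it stands in the middle of the ink pad of its own colour
- stamp_blue: the blue hand stamp, loose, round, upright, 76 mm tall, about 70 g: a wooden foot (black rubber under it) of diameter 34 mm and 18 mm high, carrying an upright blue handle of diameter 22 mm from 18 to 76 mm. Origin at the centre of its underside, z up along the handle. At the start it stands in the middle of the ink pad of its own colour
- stamp_green: the green hand stamp, loose, round, upright, 76 mm tall, about 70 g: a wooden foot (black rubber under it) of diameter 34 mm and 18 mm high, carrying an upright green handle of diameter 22 mm from 18 to 76 mm. Origin at the centre of its underside, z up along the handle. At the start it stands in the middle of the ink pad of its own colour
- stamp_yellow: the yellow hand stamp, loose, round, upright, 76 mm tall, about 70 g: a wooden foot (black rubber under it) of diameter 34 mm and 18 mm high, carrying an upright yellow handle of diameter 22 mm from 18 to 76 mm. Origin at the centre of its underside, z up along the handle. At the start it stands in the middle of the ink pad of its own colour
- pad_red: the red ink pad, fixed on the pad board: dark steel tin 48 x 48 mm with a red pad, origin at the centre of its underside (8 mm above the table), pad surface 10 mm above that, rim 12 mm. It shows for good where in the row the red stamp stood
- pad_blue: the blue ink pad, fixed on the pad board: dark steel tin 48 x 48 mm with a blue pad, origin at the centre of its underside (8 mm above the table), pad surface 10 mm above that, rim 12 mm. It shows for good where in the row the blue stamp stood
- pad_green: the green ink pad, fixed on the pad board: dark steel tin 48 x 48 mm with a green pad, origin at the centre of its underside (8 mm above the table), pad surface 10 mm above that, rim 12 mm. It shows for good where in the row the green stamp stood
- pad_yellow: the yellow ink pad, fixed on the pad board: dark steel tin 48 x 48 mm with a yellow pad, origin at the centre of its underside (8 mm above the table), pad surface 10 mm above that, rim 12 mm. It shows for good where in the row the yellow stamp stood
- pad_board: fixed light-wood board, 222 x 60 x 8 mm, the four ink pads in a row along its x axis at x = 78, 26, -26 and -78 mm, in an order that varies. A black block (18 x 60 mm, 26 mm high, at x = 120 mm) marks its +x end. Origin: centre of its underside on the table, z up. It lies left or right of the white rack, turned any way round
- stamp_rack: fixed white rack, 212 x 56 mm, turned any way round; four empty pockets in a row along its x axis, centred at x = 78, 26, -26, -78 mm, y = 0, each 48 x 48 mm inside, floor 4 mm above the table, walls 4 mm thick, their tops 22 mm above the table. A black block (18 x 56 mm, 26 mm high, at x = 115 mm) marks its +x end. Origin: centre of its underside on the table, z up

How it is judged (in metres and radians):
At the end, for the whole second after the job is handed in: Each stamp stands in the pocket of the rack that mirrors its ink pad's place on the board (pad at x on the board, stamp at -x on the rack, within 12 mm in x and y), its underside within 4 mm of the pocket's floor, upright within 0.12 rad and at rest (under 20 mm/s and 0.2 rad/s) (((x of pad_red in the frame of pad_board between 0.068 and 0.088 m and x of stamp_red in the frame of stamp_rack between -0.09 and -0.066 m) or (x of pad_red in the frame of pad_board between 0.016 and 0.036 m and x of stamp_red in the frame of stamp_rack between -0.038 and -0.014 m) or (x of pad_red in the frame of pad_board between -0.036 and -0.016 m and x of stamp_red in the frame of stamp_rack between 0.014 and 0.038 m) or (x of pad_red in the frame of pad_board between -0.088 and -0.068 m and x of stamp_red in the frame of stamp_rack between 0.066 and 0.09 m)) and y of stamp_red in the frame of stamp_rack between -0.012 and 0.012 m and z of stamp_red in the frame of stamp_rack between 0 and 0.008 m and angle between each of stamp_red, stamp_blue, stamp_green, stamp_yellow's own z axis and vertical below 0.12 rad and linear speed of each of stamp_red, stamp_blue, stamp_green, stamp_yellow below 0.02 m/s and angular speed of each of stamp_red, stamp_blue, stamp_green, stamp_yellow below 0.2 rad/s and ((x of pad_blue in the frame of pad_board between 0.068 and 0.088 m and x of stamp_blue in the frame of stamp_rack between -0.09 and -0.066 m) or (x of pad_blue in the frame of pad_board between 0.016 and 0.036 m and x of stamp_blue in the frame of stamp_rack between -0.038 and -0.014 m) or (x of pad_blue in the frame of pad_board between -0.036 and -0.016 m and x of stamp_blue in the frame of stamp_rack between 0.014 and 0.038 m) or (x of pad_blue in the frame of pad_board between -0.088 and -0.068 m and x of stamp_blue in the frame of stamp_rack between 0.066 and 0.09 m)) and y of stamp_blue in the frame of stamp_rack between -0.012 and 0.012 m and z of stamp_blue in the frame of stamp_rack between 0 and 0.008 m and ((x of pad_green in the frame of pad_board between 0.068 and 0.088 m and x of stamp_green in the frame of stamp_rack between -0.09 and -0.066 m) or (x of pad_green in the frame of pad_board between 0.016 and 0.036 m and x of stamp_green in the frame of stamp_rack between -0.038 and -0.014 m) or (x of pad_green in the frame of pad_board between -0.036 and -0.016 m and x of stamp_green in the frame of stamp_rack between 0.014 and 0.038 m) or (x of pad_green in the frame of pad_board between -0.088 and -0.068 m and x of stamp_green in the frame of stamp_rack between 0.066 and 0.09 m)) and y of stamp_green in the frame of stamp_rack between -0.012 and 0.012 m and z of stamp_green in the frame of stamp_rack between 0 and 0.008 m and ((x of pad_yellow in the frame of pad_board between 0.068 and 0.088 m and x of stamp_yellow in the frame of stamp_rack between -0.09 and -0.066 m) or (x of pad_yellow in the frame of pad_board between 0.016 and 0.036 m and x of stamp_yellow in the frame of stamp_rack between -0.038 and -0.014 m) or (x of pad_yellow in the frame of pad_board between -0.036 and -0.016 m and x of stamp_yellow in the frame of stamp_rack between 0.014 and 0.038 m) or (x of pad_yellow in the frame of pad_board between -0.088 and -0.068 m and x of stamp_yellow in the frame of stamp_rack between 0.066 and 0.09 m)) and y of stamp_yellow in the frame of stamp_rack between -0.012 and 0.012 m and z of stamp_yellow in the frame of stamp_rack between 0 and 0.008 m); the robot touches nothing.
It fails at once if a stamp tips over (leans more than 0.7 rad) (angle between any of stamp_red, stamp_blue, stamp_green, stamp_yellow's own z axis and vertical above 0.7 rad).
It also fails if it takes over 99 s, if anything falls off the work surface, if the arm or the gripper's body presses on something with over 40 N, if the wrist force passes 120 N, or if a joint passes its speed limit or range.

## Working session

There is one attempt and no reset: what is moved stays moved. The work goes in short steps, Python scripts to look and compute and a tool call to move; the robot and the scene stay as the last step left them, time stands still between calls to the robot, and variables do not carry over. Pictures are saved under pics/ and viewed, at most 14 in all, crops included, and the job is handed in when it is done.

Besides the shell and the picture viewer there is one more tool, called by a JSON object that holds its "op" and its "data". drive_tool: Moves the arm, as the interface text tells. Its arguments: {"type":"object","properties":{"increments":{"type":"array"},"squeeze":{"type":"number"}},"required":["increments"]}

```bash
mkdir -p pics
python3 - <<'E'
from plant import r, capture, camera_model, job
import cv2,numpy as np
s=r.get_state();print(s)
a=capture("scene");b=capture("side")
cv2.imwrite("pics/scene.png",a[:,:,::-1]);cv2.imwrite("pics/side.png",b[:,:,::-1])
for n in("scene","side","wrist"):print(n,camera_model(n))
E
```

```text
{'time_s': 0.0, 'joints': array([-4.72639107e+01,  2.05900446e+01,  6.33403216e-01, -1.87569620e-02,
       -7.01389923e+01, -1.65048680e+01]), 'qd': array([-0.0352635 , -0.04912519, -0.05458373, -0.01483004,  0.05105079,
        0.03683797]), 'joint_torque': array([ 7.18160645e-04, -5.82719135e+01,  2.93056458e+01,  6.99729368e+00,
        6.92753209e-03, -1.71849083e-04]), 'tcp_pos': array([ 0.29807171, -0.6050741 ,  0.23663987]), 'eef_rot': array([ 1.79903297e+02, -1.02653114e-02, -1.53775157e+02]), 'contact_force': array([ 0.03249058, -0.13266852,  0.30356873]), 'moment': array([-0.02178291,  0.01534771,  0.00869634]), 'gripper_force': 0.0, 'gripper_width': 0.08799988734629677}
scene {'camera_matrix': array([[440.00535219,   0.        , 273.32897689],
       [  0.        , 440.00535219, 206.42576805],
       [  0.        ,   0.        ,   1.        ]]), 'k1': -0.020306706847775836, 'rvec': array([ 0.67243393,  2.48382321, -1.33629367]), 'tvec': array([ 0.46031509, -0.12226294,  1.18435033])}
side {'camera_matrix': array([[386.21052482,   0.        , 285.35579558],
       [  0.        , 386.21052482, 208.27250657],
       [  0.        ,   0.        ,   1.        ]]), 'k1': -0.007164052242035, 'rvec': array([ 0.14429306, -2.63450927,  1.55234585]), 'tvec': array([0.54523891, 0.07647708, 0.65544119])}
wrist {'camera_matrix': array([[370.72596544,   0.        , 282.50143166],
       [  0.        , 370.72596544, 212.00332267],
       [  0.        ,   0.        ,   1.        ]]), 'k1': -0.08404790831838392, 'rvec': array([-1.56362947, -2.51362104, -0.37978658]), 'tvec': array([ 0.67435733, -0.03650853,  0.391307  ])}
```

View pics/scene.png

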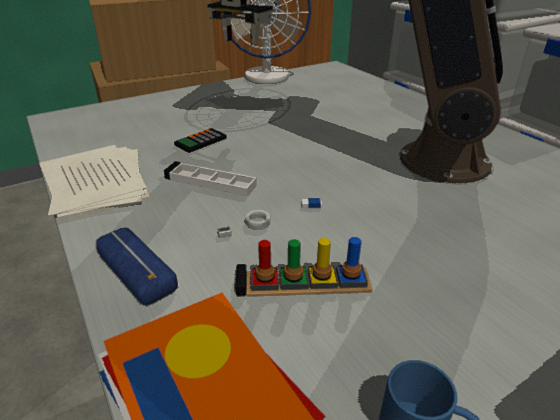

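View pics/side.png

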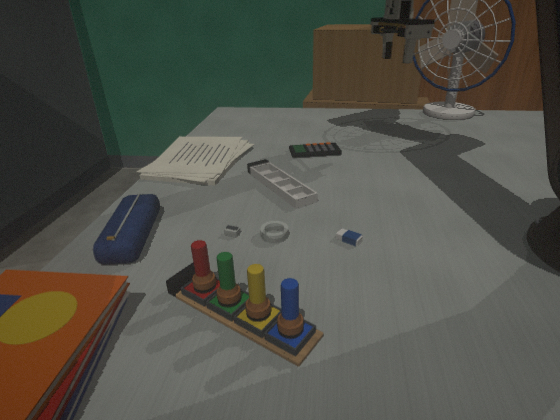

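Both views show the board's row from its black end as red, green, yellow, blue. Its black block is at (241,280) in the scene view. The rack runs from (172,171), the black end, to (255,185). Targets on the rack are red x=-78, green -26, yellow +26 and blue +78.

```bash
cat > h.py <<'E'
from plant import r, capture, camera_model, job
import cv2,numpy as np
def ray(m,uv):
    K=m["camera_matrix"];R=cv2.Rodrigues(m["rvec"])[0];t=m["tvec"]
    d=cv2.undistortPoints(np.array([[uv]],float),K,np.array([m["k1"],0,0,0.]))[0,0]
    return -R.T@t, R.T@np.array([d[0],d[1],1])
def plane(m,uv,z):
    o,d=ray(m,uv);return o+d*(z-o[2])/d[2]
def tri(m1,a,m2,b):
    o1,d1=ray(m1,a);o2,d2=ray(m2,b)
    s=np.linalg.lstsq(np.c_[d1,-d2],o2-o1,rcond=None)[0]
    p,q=o1+s[0]*d1,o2+s[1]*d2
    return (p+q)/2,np.linalg.norm(p-q)
HUE=dict(red=(0,6),green=(50,80),yellow=(22,32),blue=(105,118))
def mask(im,c):
    h=cv2.cvtColor(im,cv2.COLOR_RGB2HSV);lo,hi=HUE[c]
    m=cv2.inRange(h,(lo,130,60),(hi,255,255))
    if c=="red":m|=cv2.inRange(h,(174,130,60),(180,255,255))
    return m
def blobs(im,c,a=30):
    n,l,s,ce=cv2.connectedComponentsWithStats(mask(im,c))
    return [(s[i].tolist(),ce[i].round(1).tolist()) for i in range(1,n) if s[i][4]>a],l
E
python3 - <<'E'
from h import *
a=cv2.imread("pics/scene.png")[:,:,::-1].copy();b=cv2.imread("pics/side.png")[:,:,::-1].copy()
ms,mb=camera_model("scene"),camera_model("side")
A={}
for c in HUE:
    P=[]
    for im,(x0,x1,y0,y1) in((a,(235,380,230,270)),(b,(185,310,235,305))):
        m=mask(im,c);z=np.zeros_like(m);z[y0:y1,x0:x1]=m[y0:y1,x0:x1]
        n,l,s,ce=cv2.connectedComponentsWithStats(z);i=1+np.argmax(s[1:,4])
        P.append((s[i][0]+s[i][2]/2-.5,s[i][1]))
        print(c,s[i],ce[i].round(1))
    x,y=P
    # top rim centre approximated: z from far-edge; cast on z=.094
    print(tri(ms,x,mb,y), plane(ms,(x[0],x[1]+2),.094),plane(mb,(y[0],y[1]+3),.094))
# rack
for im,m,bx in((a,ms,(155,265,155,200)),(b,mb,(240,325,150,210))):
    g=cv2.cvtColor(im,cv2.COLOR_RGB2GRAY)
    c=im[bx[2]:bx[3],bx[0]:bx[1]]
    cv2.imwrite("pics/c%d.png"%bx[0],cv2.resize(c[:,:,::-1],None,fx=6.5,fy=6.5,interpolation=cv2.INTER_CUBIC))
for uv in((172,171),(255,185)):print(plane(ms,uv,.022))
E
```

```text
red [259 240  12  30 304] [264.2 254.2]
red [191 241  18  36 404] [199.  257.9]
(array([0.6466795 , 0.16886573, 0.09934028]), np.float64(0.0012091661088123003)) [0.64570067 0.16672106 0.094     ] [0.64733544 0.16950582 0.094     ]
green [289 240  11  29 247] [294.4 253. ]
green [243 294   3   4   9] [243.8 295.3]
(array([0.58260007, 0.1776007 , 0.04991159]), np.float64(0.05125103882063074)) [0.60277663 0.19202967 0.094     ] [0.56205408 0.26959953 0.094     ]
yellow [317 238  13  30 331] [323.2 252.2]
yellow [247 264  19  40 582] [255.7 283.4]
(array([0.5584502 , 0.21343375, 0.09907991]), np.float64(0.0004374179051495484)) [0.5574265  0.21242329 0.094     ] [0.55881406 0.21335929 0.094     ]
blue [347 237  14  29 299] [353.7 251. ]
blue [281 279  17  26 264] [288.6 289.4]
(array([0.51348615, 0.23890802, 0.09989401]), np.float64(0.001403522209164895)) [0.51109462 0.23657422 0.094     ] [0.51378395 0.23841046 0.094     ]
[ 0.66180171 -0.28214637  0.022     ]
[ 0.51522529 -0.11551521  0.022     ]
```

View pics/c155.png

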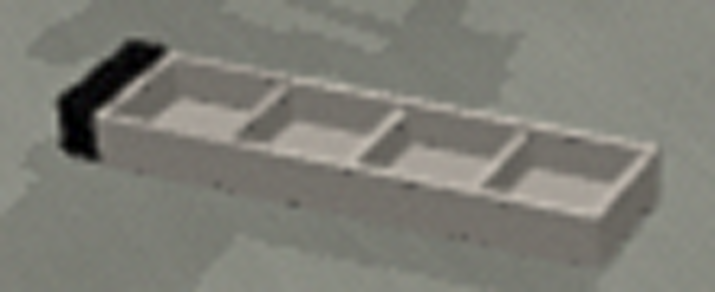

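The crop shows the rack's top corners at about (172,52) and (100,113) at the black end, and (655,148) and (603,217) at the far end.

```bash
cat >> h.py <<'E'
def rows(x,y,z,yaw):
    """shift/turn numbers for the move call from here"""
    s=r.get_state();p=s["tcp_pos"];w=np.radians(s["eef_rot"][2])
    X=np.array([np.cos(w),np.sin(w),0]);Y=np.array([np.sin(w),-np.cos(w),0])
    d=np.array([x,y,z])-p
    t=(yaw-s["eef_rot"][2]+180)%360-180
    print("units",(d@X/.12).round(3),(d@Y/.12).round(3),round(-d[2]/.12,3),"turn",round(-t/360,4),"(deg world",round(t,1),") at",p.round(4))
E
python3 - <<'E'
from h import *
ms=camera_model("scene")
c=np.array([plane(ms,(155+(x+.5)/6.5-.5,155+(y+.5)/6.5-.5),.022) for x,y in((172,52),(100,113),(655,148),(603,217))])[:,:2]
print(c, [np.linalg.norm(c[i]-c[j]) for i,j in((0,1),(2,3),(0,2),(1,3))])
a=(c[0]+c[1])/2;b=(c[2]+c[3])/2;u=(a-b)/np.linalg.norm(a-b)
print("rack centre",c.mean(0),"yaw",np.degrees(np.arctan2(u[1],u[0])))
rows(.58,.19,.25,152.6)
E
```

```text
[[ 0.62648374 -0.31344668]
 [ 0.66785724 -0.27999521]
 [ 0.49729475 -0.1472508 ]
 [ 0.53705109 -0.11269511]] [np.float64(0.05320495792738121), np.float64(0.05267506208883466), np.float64(0.21050146194699448), np.float64(0.21236660450046627)]
rack centre [ 0.58217171 -0.21334695] yaw -52.05984329507452
units -5.035 4.906 -0.11 turn 0.149 (deg world -53.6 ) at [ 0.2981 -0.6051  0.2367]
```

{"op": "drive_tool", "data": {"increments": [[[1,-0.4,0.4,-0.04,0.0296],[1,-0.8,0.8,-0.08,0.059],[1,-1,1,-0.1,0.089],[1,-1,1,-0.1,0.118],[1,-1,1,-0.1,0.149]]]}}

```text
time_s: 0.72
tcp_pos: [0.3532, -0.4439, 0.2497]
eef_rot: [180.0, 0.0, 152.9]
contact_force: [-0.1, -0.4, -0.3]
gripper_width: 0.0882
gripper_force: 0.0
```

```bash
python3 -c "
from h import *
rows(.56,-.22,.25,128);rows(.58,.19,.25,152.6)"
```

```text
units -0.684 2.446 -0.003 turn 0.0692 (deg world -24.9 ) at [ 0.3532 -0.4439  0.2497]
units 0.725 5.563 -0.003 turn 0.0008 (deg world -0.3 ) at [ 0.3532 -0.4439  0.2497]
```

{"op": "drive_tool", "data": {"increments": [[[1,-0.15,0.5,0,0],[1,-0.3,1,0,0],[1,-0.3,1,0,0]]]}}

```text
time_s: 1.1
tcp_pos: [0.4414, -0.3514, 0.2492]
eef_rot: [180.0, -0.0, 153.4]
contact_force: [-0.7, -0.2, 0.7]
gripper_width: 0.0873
gripper_force: 0.0
```

{"op": "drive_tool", "data": {"increments": [[[1,-0.15,0.5,0,0],[1,-0.3,1,0,0],[1,-0.3,1,0,0]]]}}

```text
time_s: 1.48
tcp_pos: [0.5273, -0.261, 0.2488]
eef_rot: [-180.0, -0.1, 153.4]
contact_force: [-0.5, -0.9, 0.0]
gripper_width: 0.0881
gripper_force: 0.0
```

Run:
```python
from h import *
import pickle
m=camera_model("wrist");w=capture("wrist");pickle.dump(m,open("m1","wb"))
cv2.imwrite("pics/w1.png",w[:,:,::-1]);rows(.58,.19,.25,152.6)
```

```text
units 1.292 3.568 -0.01 turn 0.0019 (deg world -0.7 ) at [ 0.5261 -0.2621  0.2489]
```

View pics/w1.png

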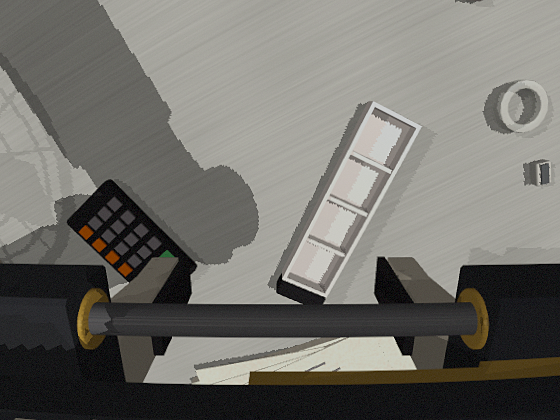

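The wrist view shows the rack's rim corners at about (372,102) and (421,126) at the far end. At the black end the rim edge runs from (283,282) to (328,298).

Run:
```python
from h import *
import pickle
m=pickle.load(open("m1","rb"))
im=cv2.imread("pics/w1.png");h=cv2.cvtColor(im,cv2.COLOR_BGR2HSV)
g=cv2.inRange(h,(0,0,185),(180,40,255));g[:,:260]=0;g[:,440:]=0;g[310:]=0;g[:90]=0
k=cv2.morphologyEx(g,cv2.MORPH_CLOSE,np.ones((9,9)))
n,l,s,ce=cv2.connectedComponentsWithStats(k);i=1+np.argmax(s[1:,4])
pts=np.argwhere(l==i)[:,::-1];box=cv2.boxPoints(cv2.minAreaRect(pts.astype(np.float32)));print(s[i],box)
for q in (box,[(372,102),(421,126),(328,298),(283,282)]):
    P=np.array([plane(m,u,.022)[:2] for u in q]);print(P.round(4).tolist(),[np.linalg.norm(P[i]-P[i-1]).round(4) for i in range(4)],P.mean(0))
```

```text
[ 282  102  140  202 8761] [[277.03146  277.43134 ]
 [373.5762   100.082886]
 [421.31613  126.07147 ]
 [324.7714   303.41992 ]]
[[0.6245, -0.317], [0.4962, -0.1461], [0.5405, -0.1124], [0.679, -0.2829]] [np.float64(0.0642), np.float64(0.2137), np.float64(0.0556), np.float64(0.2197)] [ 0.58504003 -0.21459285]
[[0.4972, -0.1482], [0.5403, -0.1127], [0.6742, -0.2767], [0.6326, -0.3135]] [np.float64(0.2137), np.float64(0.0558), np.float64(0.2118), np.float64(0.0555)] [ 0.58606764 -0.21277354]
```

{"op": "drive_tool", "data": {"increments": [[[1,0.2,0.5,0,0],[1,0.4,1,0,0],[1,0.4,1,0,0]]]}}

```text
time_s: 1.9
tcp_pos: [0.5364, -0.1326, 0.2497]
eef_rot: [180.0, -0.0, 153.3]
contact_force: [-0.3, -1.2, 0.3]
gripper_width: 0.088
gripper_force: 0.0
```

{"op": "drive_tool", "data": {"increments": [[[1,0.2,0.5,0,0],[1,0.4,1,0,0],[1,0.4,1,0,0]]]}}

```text
time_s: 2.28
tcp_pos: [0.5482, -0.0042, 0.2495]
eef_rot: [180.0, -0.0, 153.3]
contact_force: [-0.4, -0.8, -0.2]
gripper_width: 0.0878
gripper_force: 0.0
```

{"op": "drive_tool", "data": {"increments": [[[1,0.2,0.4,0,0],[1,0.4,0.8,0,0],[1,0.4,0.8,0,0],[1,0.4,0.8,0,0]]]}}

```text
time_s: 2.78
tcp_pos: [0.5487, 0.1001, 0.2494]
eef_rot: [-180.0, -0.0, 153.1]
contact_force: [0.2, -0.9, 0.6]
gripper_width: 0.088
gripper_force: 0.0
```

Run:
```python
from h import *
import pickle
m=camera_model("wrist");w=capture("wrist");pickle.dump(m,open("m2","wb"))
cv2.imwrite("pics/w2.png",w[:,:,::-1]);rows(.58,.19,.25,152.6)
```

```text
units 0.107 0.788 -0.004 turn 0.0013 (deg world -0.5 ) at [0.5487 0.0999 0.2495]
```

View pics/w2.png

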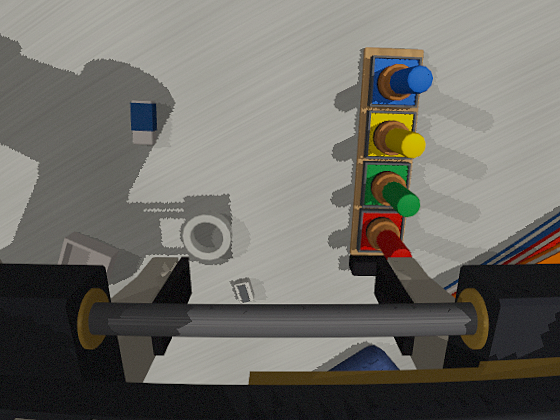

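Handle tops at z=0.094 sit at about blue (419,79), yellow (413,146) and green (407,204). The red one is partly hidden by the finger at (397,247).

Run:
```python
from h import *
import pickle
m=pickle.load(open("m2","rb"));im=cv2.cvtColor(cv2.imread("pics/w2.png"),cv2.COLOR_BGR2HSV)
P={}
for c,u in dict(blue=(419,79),yellow=(413,146),green=(407,204)).items():P[c]=plane(m,u,.094)[:2];print(c,P[c])
for a,b in(("blue","yellow"),("yellow","green")):d=P[b]-P[a];print(np.linalg.norm(d),np.degrees(np.arctan2(d[1],d[0])))
# pads: board corners far end at z=.008
for u in((364,48),(423,48)):print(plane(m,u,.008))
C=np.array([.584,-.213]);t=np.radians(-51.3)
for c,x in dict(red=-.078,green=-.026,yellow=.026,blue=.078).items():print(c,C+x*np.array([np.cos(t),np.sin(t)]))
b=P["blue"];rows(b[0],b[1],.16,152.5)
```

```text
blue [0.511165   0.23891871]
yellow [0.55809532 0.21493311]
green [0.6020933 0.1922473]
0.05270449236972887 -27.07110136459907
0.04950221001364743 -27.276098594294243
[0.46951508 0.22957976 0.008     ]
[0.49504192 0.28294988 0.008     ]
red [ 0.53523107 -0.15212643]
green [ 0.56774369 -0.19270881]
yellow [ 0.60025631 -0.23329119]
blue [ 0.63276893 -0.27387357]
units 0.804 0.891 0.746 turn 0.0016 (deg world -0.6 ) at [0.5487 0.0999 0.2495]
```

{"op": "drive_tool", "data": {"increments": [[[1,0.3,0.3,0,0],[1,0.6,0.6,0.2,0],[1,0.804,0.891,0.5,0],[1,0.804,0.891,0.746,0],[1,0.804,0.891,0.746,0]]]}}

```text
time_s: 3.45
tcp_pos: [0.51, 0.2385, 0.158]
eef_rot: [-179.7, -0.1, 153.1]
contact_force: [0.5, 0.2, 0.5]
gripper_width: 0.0876
gripper_force: 0.0
```

```bash
python3 -c "
from h import *
rows(.5115,.2385,.062,152.6)
cv2.imwrite('pics/w3.png',capture('wrist')[:,:,::-1])"
```

```text
units -0.011 0.006 0.8 turn 0.0013 (deg world -0.5 ) at [0.51   0.2385 0.158 ]
```

View pics/w3.png

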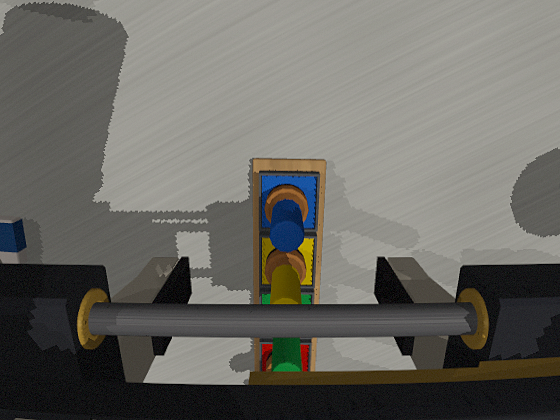

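The row runs centrally between the fingers, with the blue top at (287,237). I'll check it against z=0.094 and descend.

```bash
python3 -c "
from h import *
m=camera_model('wrist')
print(plane(m,(287,237),.094))"
```

```text
[0.51367915 0.24036364 0.094     ]
```

{"op": "drive_tool", "data": {"increments": [[[1,0,0,0.4,0],[1,0,0,0.78,0],[1,0,0,0.78,0],[-0.6,0,0,0.78,0],[-0.6,0,0,0.78,0]]], "squeeze": 20}}

```text
time_s: 4.12
tcp_pos: [0.5123, 0.2414, 0.069]
eef_rot: [179.8, 0.1, 153.2]
contact_force: [-0.3, 0.8, -0.1]
gripper_width: 0.0731
gripper_force: 0.0
```

{"op": "drive_tool", "data": {"increments": [[[-0.7,0,0,0,0],[-0.7,0,0,0,0],[-0.7,0,0,0,0],[-0.7,0,0,0,0]]]}}

```text
time_s: 4.62
tcp_pos: [0.5109, 0.2407, 0.0664]
eef_rot: [-180.0, 0.0, 153.2]
contact_force: [-0.2, 0.5, -0.5]
gripper_width: 0.0334
gripper_force: 0.0
```

{"op": "drive_tool", "data": {"increments": [[[-1,0,0,0,0],[-1,0,0,0,0],[-1,0,0,0,0],[-1,0,0,0,0]]]}}

```text
time_s: 5.12
tcp_pos: [0.5109, 0.2406, 0.0663]
eef_rot: [-180.0, -0.0, 153.2]
contact_force: [0.3, 0.5, -0.3]
gripper_width: 0.0216
gripper_force: 20.0
```

{"op": "drive_tool", "data": {"increments": [[[-1,0,0,-0.2,0],[-1,0,0,-0.5,0],[-1,0,0,-0.85,0],[-1,0,0,-0.85,0]]]}}

```text
time_s: 5.62
tcp_pos: [0.5126, 0.2418, 0.172]
eef_rot: [179.7, 0.2, 153.2]
contact_force: [0.3, 0.2, -2.2]
gripper_width: 0.022
gripper_force: 20.0
```

```bash
python3 -c "
from h import *
rows(.633,-.274,.17,128.7)
cv2.imwrite('pics/s2.png',capture('scene')[:,:,::-1])"
```

```text
units -2.835 -3.384 0.017 turn 0.068 (deg world -24.5 ) at [0.5126 0.2418 0.172 ]
```

{"op": "drive_tool", "data": {"increments": [[[-1,-0.18,-0.21,0,0],[-1,-0.4,-0.48,0,0],[-1,-0.62,-0.74,0,0],[-1,-0.84,-1,0,0]]]}}

```text
time_s: 6.18
tcp_pos: [0.546, 0.0865, 0.167]
eef_rot: [-179.9, -0.1, 153.2]
contact_force: [0.9, -0.0, -0.3]
gripper_width: 0.0215
gripper_force: 20.0
```

{"op": "drive_tool", "data": {"increments": [[[-1,-0.22,-0.26,0,0],[-1,-0.44,-0.52,0,0],[-1,-0.66,-0.78,0,0],[-1,-0.84,-1,0,0]]]}}

```text
time_s: 6.68
tcp_pos: [0.5818, -0.0661, 0.1668]
eef_rot: [-179.9, -0.1, 153.1]
contact_force: [0.1, 0.3, -0.6]
gripper_width: 0.0219
gripper_force: 20.0
```

{"op": "drive_tool", "data": {"increments": [[[-1,-0.22,-0.26,0,0.02],[-1,-0.44,-0.52,0,0.04],[-1,-0.66,-0.78,0,0.06],[-1,-0.84,-1,0,0.068],[-1,-0.84,-1,0,0.068]]]}}

```text
time_s: 7.3
tcp_pos: [0.6174, -0.2191, 0.1661]
eef_rot: [-179.9, -0.1, 128.5]
contact_force: [0.6, 1.1, -1.4]
gripper_width: 0.0215
gripper_force: 20.0
```

```bash
python3 -c "
from h import *
rows(.633,-.274,.12,128.7)"
```

```text
units -0.439 -0.183 0.384 turn -0.0006 (deg world 0.2 ) at [ 0.6174 -0.2191  0.1661]
```

{"op": "drive_tool", "data": {"increments": [[[-1,-0.22,-0.09,0.1,0],[-1,-0.439,-0.183,0.25,0],[-1,-0.439,-0.183,0.384,0],[-1,-0.439,-0.183,0.384,0]]]}}

```text
time_s: 7.8
tcp_pos: [0.6324, -0.2709, 0.1198]
eef_rot: [-179.8, -0.2, 128.7]
contact_force: [-0.8, 1.0, 0.1]
gripper_width: 0.0214
gripper_force: 20.0
```

Run:
```python
from h import *
import pickle
m=camera_model("wrist");pickle.dump(m,open("m4","wb"));w=capture("wrist");a=capture("side");b=capture("scene")
out=np.zeros((600,800,3),np.uint8)
out[:420,:560]=w
out[420:600,:480]=cv2.resize(a[130:220,230:350],(480,180)) if 0 else cv2.resize(a[130:220,200:440],(480,180))
out[420:600,480:800]=cv2.resize(b[110:200,140:300],(320,180))
cv2.imwrite("pics/w4.png",out[:,:,::-1]);rows(.633,-.274,.054,128.7)
```

```text
units -0.012 -0.023 0.575 turn 0.0001 (deg world -0.1 ) at [ 0.6343 -0.2712  0.123 ]
```

View pics/w4.png

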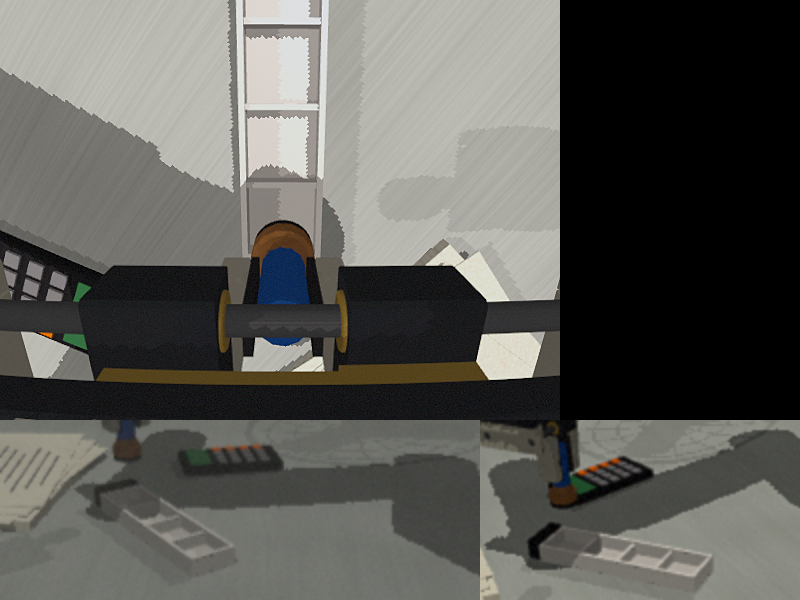

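The rack is well aligned with the tool. Its divider rims are at rows ~20, 106 and 180 (rack x=-52, 0, 52), and its outer walls at row 106 are at u≈240 and 324.

Run:
```python
from h import *
import pickle
m=pickle.load(open("m4","rb"))
L=[]
for v,a,b in((20,240,326),(106,240,323),(180,241,321)):
    p=plane(m,(a,v),.022);q=plane(m,(b,v),.022);L.append((p+q)[:2]/2);print(p.round(4),q.round(4),L[-1],np.linalg.norm(p-q))
L=np.array(L);d=L[2]-L[0];print(np.linalg.norm(d),np.degrees(np.arctan2(d[1],d[0])),L.mean(0))
u=d/np.linalg.norm(d)
for x in(-.078,-.026,.026,.078):print(x,L.mean(0)+x*u)
im=cv2.imread("pics/w4.png",0);print(im[106,225:260],im[106,305:340]);print(im[90:120,283],im[165:195,262])
```

```text
[ 0.532  -0.1881  0.022 ] [ 0.573  -0.1553  0.022 ] [ 0.55249522 -0.17166841] 0.052539774561574853
[ 0.5632 -0.2291  0.022 ] [ 0.6048 -0.1958  0.022 ] [ 0.58398485 -0.2124905 ] 0.053246805700947336
[ 0.5929 -0.2675  0.022 ] [ 0.6351 -0.2337  0.022 ] [ 0.61401663 -0.25057129] 0.05405457113431255
0.10005273038837625 -52.056078428613944 [ 0.5834989  -0.21157673]
-0.078 [ 0.53553749 -0.15006492]
-0.026 [ 0.56751176 -0.19107279]
0.026 [ 0.59948604 -0.23208067]
0.078 [ 0.63146031 -0.27308854]
[181 183 183 184 169 127 106 113 121 119 121 119 103 210 228 222 221 222
 225 195 202 212 211 210 213 222 222 221 221 220 221 222 222 222 222] [220 221 221 221 222 221 222 222 221 222 222 226 222 174 178 228 222 221
 222 226 212 155 163 164 163 163 164 164 164 165 163 166 166 169 169]
[221 222 221 222 222 221 221 222 222 216 211 212 211 203 218 222 221 222
 226 215 161 149 153 155 153 153 147 141 234 225] [186 111 122 128 129 127 128 128 131 128 129 132 122 106 102 103 108 136
 154 150 149 152 146 134 127 128 128 129 126 129]
```

{"op": "drive_tool", "data": {"increments": [[[-1,0,-0.02,0.2,0],[-1,0,-0.02,0.4,0],[-1,0,-0.02,0.5,0],[-1,0,-0.02,0.56,0],[-1,0,-0.02,0.56,0]]]}}

```text
time_s: 8.57
tcp_pos: [0.6323, -0.2734, 0.0554]
eef_rot: [180.0, 0.0, 128.7]
contact_force: [-0.3, 0.3, -1.7]
gripper_width: 0.0215
gripper_force: 20.0
```

{"op": "drive_tool", "data": {"increments": [[[-1,0,0,0.02,0],[-1,0,0,0.02,0]]]}}

```text
time_s: 8.82
tcp_pos: [0.6323, -0.2735, 0.0532]
eef_rot: [180.0, 0.0, 128.7]
contact_force: [0.1, 0.0, -0.3]
gripper_width: 0.0217
gripper_force: 20.0
```

{"op": "drive_tool", "data": {"increments": [[[0.1,0,0,0.005,0],[0.1,0,0,0.005,0],[0.1,0,0,0.005,0],[0.1,0,0,-0.3,0],[0.1,0,0,-0.7,0]]]}}

```text
time_s: 9.45
tcp_pos: [0.6312, -0.2733, 0.1363]
eef_rot: [-179.9, -0.1, 128.7]
contact_force: [0.6, -0.0, -0.1]
gripper_width: 0.0481
gripper_force: 0.0
```

{"op": "drive_tool", "data": {"increments": [[[0.1,0,0,-0.3,0],[0.1,0.1,0.2,-0.4,-0.02],[0.1,0.3,0.5,-0.4,-0.04],[0.1,0.5,0.9,-0.4,-0.06],[0.1,0.5,1,-0.4,-0.067]]]}}

```text
time_s: 10.07
tcp_pos: [0.6893, -0.1488, 0.185]
eef_rot: [180.0, 0.0, 153.1]
contact_force: [0.9, 0.3, -0.2]
gripper_width: 0.0477
gripper_force: 0.0
```

Run:
```python
from h import *
a=capture("side");b=capture("scene")
out=np.zeros((400,800,3),np.uint8)
out[:,:400]=cv2.resize(a[120:220,220:320],(400,400));out[:,400:]=cv2.resize(b[120:200,160:260],(400,400))
cv2.imwrite("pics/p5.png",out[:,:,::-1]);rows(.5578,.2147,.17,152.8)
```

```text
units 2.359 2.212 0.121 turn 0.0003 (deg world -0.1 ) at [ 0.689  -0.1505  0.1845]
```

View pics/p5.png

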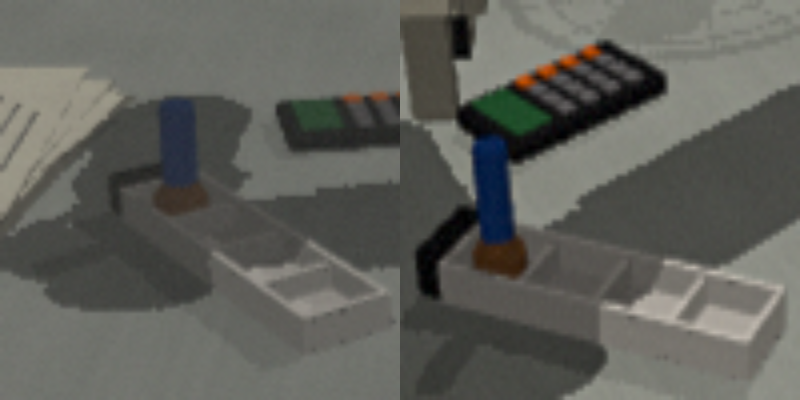

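Blue stands upright in the pocket next to the black end (side crop (182,195)). Next is yellow.

{"op": "drive_tool", "data": {"increments": [[[0.1,0.26,0.25,0,0],[0.1,0.53,0.5,0,0],[0.1,0.79,0.74,0,0]]]}}

```text
time_s: 10.55
tcp_pos: [0.6436, -0.0297, 0.1847]
eef_rot: [-180.0, -0.0, 152.6]
contact_force: [1.2, 0.1, 0.8]
gripper_width: 0.0478
gripper_force: 0.0
```

{"op": "drive_tool", "data": {"increments": [[[0.1,0.26,0.25,0,0],[0.1,0.53,0.5,0,0],[0.1,0.79,0.74,0,0]]]}}

```text
time_s: 10.92
tcp_pos: [0.6001, 0.0928, 0.1849]
eef_rot: [180.0, 0.0, 152.6]
contact_force: [0.0, -0.2, -0.0]
gripper_width: 0.0484
gripper_force: 0.0
```

{"op": "drive_tool", "data": {"increments": [[[0.1,0.26,0.25,0,0],[0.1,0.53,0.5,0,0],[0.1,0.79,0.74,0.1,0],[0.1,0.79,0.74,0.12,0],[0.1,0.79,0.74,0.12,0]]]}}

```text
time_s: 11.55
tcp_pos: [0.5571, 0.2142, 0.1702]
eef_rot: [-180.0, -0.0, 152.7]
contact_force: [-0.5, 0.2, 0.5]
gripper_width: 0.0484
gripper_force: 0.0
```

```bash
python3 -c "
from h import *
m=camera_model('wrist');w=capture('wrist');bl,l=blobs(w,'yellow')
print(bl)
for b,c in bl:
    x,y,ww,h,a=b; print(plane(m,(x+ww/2,y+h-ww/2),.094))
rows(.5578,.2147,.066,152.8);cv2.imwrite('pics/w6.png',w[:,:,::-1])"
```

```text
[([261, 171, 53, 73, 2504], [286.7, 205.1])]
[0.55174728 0.22024792 0.094     ]
units -0.0 0.006 0.871 turn -0.0003 (deg world 0.1 ) at [0.5574 0.2141 0.1705]
```

View pics/w6.png

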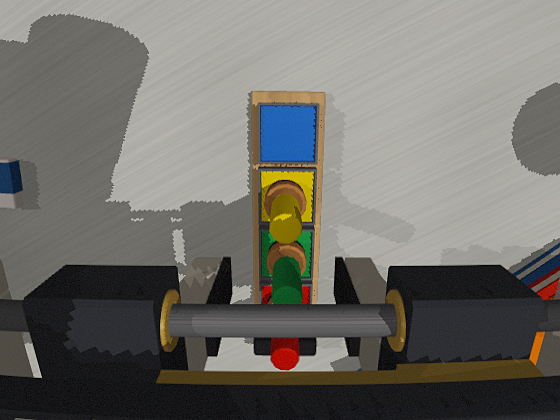

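Yellow's handle top at (286,229) matches the target to about 2 mm, and it is centred between the fingers. I'll descend and grasp.

{"op": "drive_tool", "data": {"increments": [[[0.1,0,0.01,0.4,0],[0.1,0,0.01,0.75,0],[0.1,0,0.01,0.87,0],[0.1,0,0.01,0.87,0],[0.1,0,0.01,0.87,0]]]}}

```text
time_s: 12.22
tcp_pos: [0.5589, 0.2167, 0.0677]
eef_rot: [179.9, 0.1, 152.8]
contact_force: [0.3, -0.0, 0.1]
gripper_width: 0.0484
gripper_force: 0.0
```

{"op": "drive_tool", "data": {"increments": [[[-1,0,0,0,0],[-1,0,0,0,0],[-1,0,0,0,0],[-1,0,0,0,0],[-1,0,0,0,0]]]}}

```text
time_s: 12.85
tcp_pos: [0.5578, 0.2165, 0.0663]
eef_rot: [180.0, 0.0, 152.8]
contact_force: [-1.1, -0.9, 4.5]
gripper_width: 0.0219
gripper_force: 20.0
```

{"op": "drive_tool", "data": {"increments": [[[-1,0,0,-0.2,0],[-1,0,0,-0.5,0],[-1,0,0,-0.85,0],[-1,0,0,-0.85,0]]]}}

```text
time_s: 13.35
tcp_pos: [0.5593, 0.2175, 0.1715]
eef_rot: [179.7, 0.2, 152.8]
contact_force: [0.4, 0.8, -1.1]
gripper_width: 0.0213
gripper_force: 20.0
```

```bash
python3 -c "
from h import *
rows(.600,-.2325,.17,128.4)"
```

```text
units -2.014 -3.181 0.012 turn 0.0678 (deg world -24.4 ) at [0.5593 0.2175 0.1715]
```

{"op": "drive_tool", "data": {"increments": [[[-1,-0.12,-0.2,0,0],[-1,-0.28,-0.46,0,0],[-1,-0.45,-0.74,0,0],[-1,-0.62,-1,0,0]]]}}

```text
time_s: 13.85
tcp_pos: [0.5683, 0.0743, 0.1668]
eef_rot: [-179.9, -0.1, 152.8]
contact_force: [0.1, -0.5, -0.5]
gripper_width: 0.0217
gripper_force: 20.0
```

{"op": "drive_tool", "data": {"increments": [[[-1,-0.16,-0.26,0,0],[-1,-0.32,-0.52,0,0],[-1,-0.48,-0.78,0,0],[-1,-0.62,-1,0,0]]]}}

```text
time_s: 14.35
tcp_pos: [0.5796, -0.0664, 0.1668]
eef_rot: [-180.0, -0.1, 152.8]
contact_force: [0.2, -0.0, -0.2]
gripper_width: 0.0213
gripper_force: 20.0
```

{"op": "drive_tool", "data": {"increments": [[[-1,-0.16,-0.26,0,0.02],[-1,-0.32,-0.52,0,0.04],[-1,-0.48,-0.78,0,0.06],[-1,-0.62,-1,0,0.068],[-1,-0.62,-1,0,0.068]]]}}

```text
time_s: 14.98
tcp_pos: [0.5909, -0.2076, 0.1663]
eef_rot: [-179.9, -0.1, 128.1]
contact_force: [-0.7, 0.9, 0.0]
gripper_width: 0.0216
gripper_force: 20.0
```

```bash
python3 -c "
from h import *
rows(.600,-.2325,.1,128.4)"
```

```text
units -0.21 -0.068 0.553 turn -0.0007 (deg world 0.3 ) at [ 0.5909 -0.2076  0.1663]
```

{"op": "drive_tool", "data": {"increments": [[[-1,-0.21,-0.07,0,0],[-1,-0.21,-0.07,0.2,0],[-1,-0.21,-0.07,0.4,0],[-1,-0.21,-0.07,0.55,0],[-1,-0.21,-0.07,0.55,0]]]}}

```text
time_s: 15.6
tcp_pos: [0.5996, -0.2302, 0.1001]
eef_rot: [-179.9, -0.1, 128.4]
contact_force: [0.3, -0.0, -0.9]
gripper_width: 0.0215
gripper_force: 20.0
```

```bash
python3 -c "
from h import *
rows(.600,-.2325,.0535,128.4)"
```

```text
units -0.017 -0.009 0.388 turn -0.0001 (deg world 0.0 ) at [ 0.5996 -0.2302  0.1001]
```

{"op": "drive_tool", "data": {"increments": [[[-1,-0.017,-0.01,0.15,0],[-1,-0.017,-0.01,0.25,0],[-1,-0.017,-0.01,0.33,0],[-1,-0.017,-0.01,0.37,0],[-1,-0.017,-0.01,0.37,0]]]}}

```text
time_s: 16.23
tcp_pos: [0.6009, -0.2332, 0.0573]
eef_rot: [-180.0, -0.0, 128.3]
contact_force: [-0.1, 0.8, 0.8]
gripper_width: 0.0215
gripper_force: 20.0
```

{"op": "drive_tool", "data": {"increments": [[[-1,0,0,0.01,0],[-1,0,0,0.01,0],[-1,0,0,0.01,0]]]}}

```text
time_s: 16.6
tcp_pos: [0.6011, -0.2332, 0.0567]
eef_rot: [180.0, 0.0, 128.3]
contact_force: [0.2, -0.3, 0.1]
gripper_width: 0.0216
gripper_force: 20.0
```

{"op": "drive_tool", "data": {"increments": [[[-1,0,0,0.03,0],[-1,0,0,0.03,0],[-1,0,0,0.03,0]]]}}

```text
time_s: 16.98
tcp_pos: [0.6009, -0.2331, 0.0527]
eef_rot: [-180.0, -0.0, 128.3]
contact_force: [0.0, -0.7, -0.4]
gripper_width: 0.0217
gripper_force: 20.0
```

{"op": "drive_tool", "data": {"increments": [[[0.1,0,0,0.005,0],[0.1,0,0,0.005,0],[0.1,0,0,0.005,0],[0.1,0,0,-0.3,0],[0.1,0,0,-0.7,0]]]}}

```text
time_s: 17.6
tcp_pos: [0.6, -0.2331, 0.1364]
eef_rot: [-179.9, -0.1, 128.3]
contact_force: [1.3, -0.3, 0.9]
gripper_width: 0.048
gripper_force: 0.0
```

{"op": "drive_tool", "data": {"increments": [[[0.1,0,0,-0.3,0],[0.1,0.1,0.2,-0.4,-0.02],[0.1,0.3,0.5,-0.4,-0.04],[0.1,0.5,0.9,-0.4,-0.06],[0.1,0.5,1,-0.4,-0.067]]]}}

```text
time_s: 18.23
tcp_pos: [0.6589, -0.1089, 0.1849]
eef_rot: [180.0, 0.0, 152.7]
contact_force: [-0.7, -0.4, -0.7]
gripper_width: 0.0478
gripper_force: 0.0
```

Run:
```python
from h import *
a=capture("side");b=capture("scene")
out=np.zeros((400,800,3),np.uint8)
out[:,:400]=cv2.resize(a[120:220,220:320],(400,400));out[:,400:]=cv2.resize(b[120:200,160:260],(400,400))
cv2.imwrite("pics/p7.png",out[:,:,::-1]);rows(.604,.191,.17,152.8)
```

```text
units 1.562 2.021 0.121 turn -0.0007 (deg world 0.2 ) at [ 0.6586 -0.1107  0.1845]
```

View pics/p7.png

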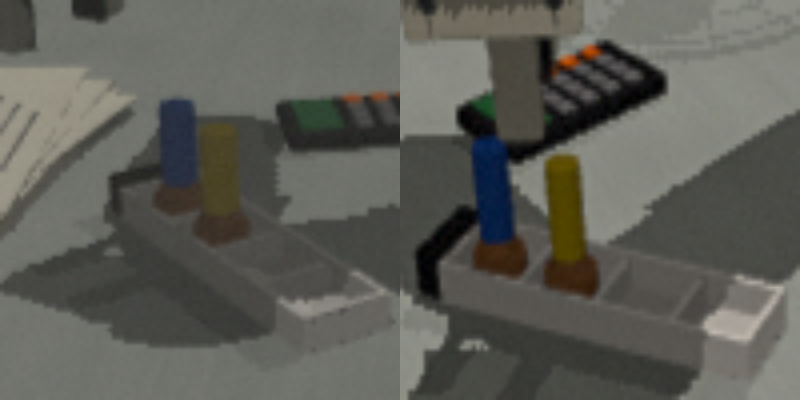

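Blue and yellow stand upright in pockets 1 and 2. Next is green at (0.604, 0.191).

{"op": "drive_tool", "data": {"increments": [[[0.1,0.2,0.25,0,0],[0.1,0.4,0.5,0,0],[0.1,0.6,0.75,0,0],[0.1,0.78,1,0,0]]]}}

```text
time_s: 18.82
tcp_pos: [0.6297, 0.0376, 0.1848]
eef_rot: [-180.0, -0.0, 152.3]
contact_force: [0.4, -0.8, 1.2]
gripper_width: 0.0484
gripper_force: 0.0
```

{"op": "drive_tool", "data": {"increments": [[[0.1,0.2,0.25,0,0],[0.1,0.4,0.5,0,0],[0.1,0.6,0.75,0.1,0],[0.1,0.78,1,0.12,0],[0.1,0.78,1,0.12,0]]]}}

```text
time_s: 19.45
tcp_pos: [0.6026, 0.1884, 0.17]
eef_rot: [-180.0, -0.0, 152.4]
contact_force: [-0.1, -0.0, 0.6]
gripper_width: 0.0484
gripper_force: 0.0
```

```bash
python3 -c "
from h import *
rows(.604,.1922,.066,152.8)
m=camera_model('wrist');w=capture('wrist');cv2.imwrite('pics/w8.png',w[:,:,::-1])
print(plane(m,(286,229),.094),blobs(w,'green')[0])"
```

```text
units 0.004 0.034 0.867 turn -0.001 (deg world 0.4 ) at [0.6026 0.1884 0.17  ]
[0.6035667  0.19004576 0.094     ] [([263, 171, 53, 71, 2312], [288.6, 204.8])]
```

{"op": "drive_tool", "data": {"increments": [[[0.1,0,0.03,0.4,0],[0.1,0,0.03,0.75,0],[0.1,0,0.03,0.87,0],[0.1,0,0.03,0.87,0],[0.1,0,0.03,0.87,0]]]}}

```text
time_s: 20.12
tcp_pos: [0.6059, 0.191, 0.0678]
eef_rot: [179.9, 0.1, 152.4]
contact_force: [-0.1, 0.3, 1.0]
gripper_width: 0.0481
gripper_force: 0.0
```

{"op": "drive_tool", "data": {"increments": [[[-1,0,0,0,0],[-1,0,0,0,0],[-1,0,0,0,0],[-1,0,0,0,0],[-1,0,0,0,0]]]}}

```text
time_s: 20.75
tcp_pos: [0.6048, 0.191, 0.0663]
eef_rot: [180.0, 0.0, 152.5]
contact_force: [-0.6, 0.4, 2.2]
gripper_width: 0.0214
gripper_force: 20.0
```

{"op": "drive_tool", "data": {"increments": [[[-1,0,0,-0.2,0],[-1,0,0,-0.5,0],[-1,0,0,-0.85,0],[-1,0,0,-0.85,0]]]}}

```text
time_s: 21.25
tcp_pos: [0.6064, 0.1918, 0.1717]
eef_rot: [179.7, 0.2, 152.5]
contact_force: [-0.4, 0.8, -0.7]
gripper_width: 0.0215
gripper_force: 20.0
```

```bash
python3 -c "
from h import *
rows(.5677,-.192,.17,128.4)"
```

```text
units -1.192 -2.985 0.014 turn 0.0669 (deg world -24.1 ) at [0.6064 0.1918 0.1717]
```

{"op": "drive_tool", "data": {"increments": [[[-1,-0.08,-0.2,0,0],[-1,-0.18,-0.46,0,0],[-1,-0.29,-0.74,0,0],[-1,-0.4,-1,0,0]]]}}

```text
time_s: 21.75
tcp_pos: [0.5904, 0.0601, 0.1666]
eef_rot: [-179.9, -0.1, 152.4]
contact_force: [0.4, -0.6, -0.6]
gripper_width: 0.0216
gripper_force: 20.0
```

{"op": "drive_tool", "data": {"increments": [[[-1,-0.1,-0.26,0,0],[-1,-0.2,-0.52,0,0],[-1,-0.31,-0.78,0,0],[-1,-0.4,-1,0,0]]]}}

```text
time_s: 22.25
tcp_pos: [0.5772, -0.0684, 0.1666]
eef_rot: [-179.9, -0.1, 152.4]
contact_force: [0.3, 0.1, 0.1]
gripper_width: 0.0214
gripper_force: 20.0
```

{"op": "drive_tool", "data": {"increments": [[[-1,-0.1,-0.26,0,0.02],[-1,-0.2,-0.52,0,0.04],[-1,-0.3,-0.78,0,0.06],[-1,-0.38,-0.97,0,0.067],[-1,-0.38,-0.97,0,0.067]]]}}

```text
time_s: 22.88
tcp_pos: [0.5636, -0.1926, 0.1665]
eef_rot: [-179.9, -0.1, 128.1]
contact_force: [0.2, -0.2, 0.2]
gripper_width: 0.0216
gripper_force: 20.0
```

```bash
python3 -c "
from h import *
rows(.5677,-.192,.1,128.4)"
```

```text
units -0.017 0.03 0.554 turn -0.0007 (deg world 0.3 ) at [ 0.5636 -0.1926  0.1665]
```

{"op": "drive_tool", "data": {"increments": [[[-1,-0.017,0.03,0.15,0],[-1,-0.017,0.03,0.3,0],[-1,-0.017,0.03,0.45,0],[-1,-0.017,0.03,0.55,0],[-1,-0.017,0.03,0.55,0]]]}}

```text
time_s: 23.5
tcp_pos: [0.5686, -0.1894, 0.1003]
eef_rot: [-179.9, -0.1, 128.4]
contact_force: [-0.1, 0.1, -0.3]
gripper_width: 0.0214
gripper_force: 20.0
```

```bash
python3 -c "
from h import *
rows(.5677,-.192,.0535,128.4)"
```

```text
units -0.012 -0.019 0.39 turn -0.0001 (deg world 0.0 ) at [ 0.5686 -0.1894  0.1003]
```

{"op": "drive_tool", "data": {"increments": [[[-1,-0.01,-0.015,0.15,0],[-1,-0.01,-0.015,0.25,0],[-1,-0.01,-0.015,0.33,0],[-1,-0.01,-0.015,0.37,0],[-1,-0.01,-0.015,0.37,0]]]}}

```text
time_s: 24.12
tcp_pos: [0.5687, -0.192, 0.0574]
eef_rot: [-180.0, -0.0, 128.3]
contact_force: [-0.8, -0.3, -0.6]
gripper_width: 0.0217
gripper_force: 20.0
```

{"op": "drive_tool", "data": {"increments": [[[-1,0,0,0.04,0],[-1,0,0,0.04,0],[-1,0,0,0.04,0]]]}}

```text
time_s: 24.5
tcp_pos: [0.5688, -0.1921, 0.0529]
eef_rot: [180.0, 0.0, 128.3]
contact_force: [-1.1, -0.9, -0.5]
gripper_width: 0.0208
gripper_force: 20.0
```

{"op": "drive_tool", "data": {"increments": [[[0.1,0,0,0.005,0],[0.1,0,0,0.005,0],[0.1,0,0,0.005,0],[0.1,0,0,-0.3,0],[0.1,0,0,-0.7,0]]]}}

```text
time_s: 25.12
tcp_pos: [0.5678, -0.192, 0.1366]
eef_rot: [-179.9, -0.1, 128.3]
contact_force: [1.1, 0.7, 0.4]
gripper_width: 0.0483
gripper_force: 0.0
```

{"op": "drive_tool", "data": {"increments": [[[0.1,0,0,-0.3,0],[0.1,0.1,0.2,-0.4,-0.02],[0.1,0.2,0.5,-0.4,-0.04],[0.1,0.3,0.9,-0.4,-0.06],[0.1,0.3,1,-0.4,-0.067]]]}}

```text
time_s: 25.75
tcp_pos: [0.6419, -0.0873, 0.1846]
eef_rot: [180.0, 0.0, 152.7]
contact_force: [-0.2, -0.5, 0.6]
gripper_width: 0.048
gripper_force: 0.0
```

Run:
```python
from h import *
rows(.649,.1685,.17,152.8)
```

```text
units 0.925 1.921 0.122 turn -0.0003 (deg world 0.1 ) at [ 0.6419 -0.0873  0.1846]
```

{"op": "drive_tool", "data": {"increments": [[[0.1,0.12,0.25,0,0],[0.1,0.24,0.5,0,0],[0.1,0.36,0.75,0,0],[0.1,0.46,0.96,0,0]]]}}

```text
time_s: 26.25
tcp_pos: [0.6447, 0.039, 0.1847]
eef_rot: [-180.0, -0.0, 152.4]
contact_force: [0.4, 0.4, 0.2]
gripper_width: 0.048
gripper_force: 0.0
```

{"op": "drive_tool", "data": {"increments": [[[0.1,0.12,0.25,0,0],[0.1,0.24,0.5,0,0],[0.1,0.36,0.75,0.1,0],[0.1,0.46,0.96,0.12,0],[0.1,0.46,0.96,0.12,0]]]}}

```text
time_s: 26.88
tcp_pos: [0.6493, 0.1675, 0.17]
eef_rot: [-180.0, -0.0, 152.5]
contact_force: [-0.4, -0.3, -0.0]
gripper_width: 0.0478
gripper_force: 0.0
```

```bash
python3 -c "
from h import *
rows(.649,.1685,.066,152.8)
m=camera_model('wrist');w=capture('wrist');cv2.imwrite('pics/w9.png',w[:,:,::-1])
print(plane(m,(287,229),.094),blobs(w,'red')[0])"
```

```text
units 0.006 0.006 0.867 turn -0.0007 (deg world 0.3 ) at [0.6493 0.1675 0.17  ]
[0.65049842 0.16974224 0.094     ] [([408, 168, 152, 98, 698], [485.5, 217.6]), ([259, 172, 53, 70, 2353], [284.5, 205.8]), ([454, 178, 106, 68, 765], [524.2, 204.6])]
```

View pics/w9.png

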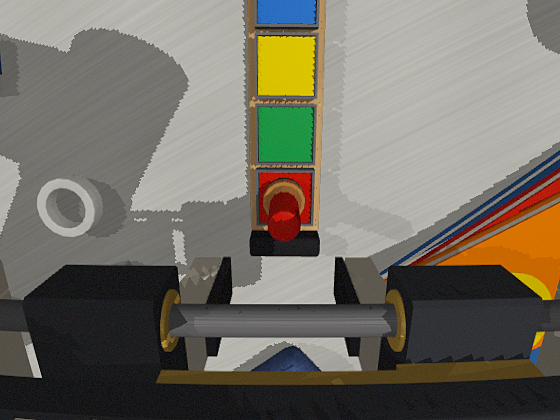

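Red's handle top at (285,228) agrees with its expected place, centred between the fingers. I'll descend and grasp.

{"op": "drive_tool", "data": {"increments": [[[0.1,0,0,0.4,0],[0.1,0,0,0.75,0],[0.1,0,0,0.87,0],[0.1,0,0,0.87,0],[0.1,0,0,0.87,0]]]}}

```text
time_s: 27.55
tcp_pos: [0.6506, 0.1662, 0.0679]
eef_rot: [179.9, 0.1, 152.4]
contact_force: [0.4, -0.0, 0.6]
gripper_width: 0.0482
gripper_force: 0.0
```

{"op": "drive_tool", "data": {"increments": [[[-1,0,0,0,0],[-1,0,0,0,0],[-1,0,0,0,0],[-1,0,0,0,0],[-1,0,0,0,0]]]}}

```text
time_s: 28.18
tcp_pos: [0.6495, 0.1661, 0.0663]
eef_rot: [180.0, 0.0, 152.5]
contact_force: [-0.3, 0.7, 3.3]
gripper_width: 0.0213
gripper_force: 20.0
```

{"op": "drive_tool", "data": {"increments": [[[-1,0,0,-0.2,0],[-1,0,0,-0.5,0],[-1,0,0,-0.85,0],[-1,0,0,-0.85,0]]]}}

```text
time_s: 28.68
tcp_pos: [0.6511, 0.1667, 0.1718]
eef_rot: [179.7, 0.2, 152.5]
contact_force: [0.8, 0.4, -1.6]
gripper_width: 0.0214
gripper_force: 20.0
```

```bash
python3 -c "
from h import *
rows(.5355,-.151,.17,128.4)"
```

```text
units -0.37 -2.793 0.015 turn 0.0668 (deg world -24.1 ) at [0.6511 0.1667 0.1718]
```

{"op": "drive_tool", "data": {"increments": [[[-1,-0.03,-0.2,0,0],[-1,-0.06,-0.46,0,0],[-1,-0.09,-0.72,0,0],[-1,-0.12,-0.95,0,0]]]}}

```text
time_s: 29.18
tcp_pos: [0.6081, 0.0561, 0.1674]
eef_rot: [-180.0, -0.0, 152.4]
contact_force: [-0.5, -0.4, -0.9]
gripper_width: 0.0215
gripper_force: 20.0
```

{"op": "drive_tool", "data": {"increments": [[[-1,-0.03,-0.24,0,0],[-1,-0.06,-0.48,0,0],[-1,-0.09,-0.72,0,0],[-1,-0.12,-0.95,0,0]]]}}

```text
time_s: 29.68
tcp_pos: [0.5685, -0.0513, 0.168]
eef_rot: [180.0, 0.0, 152.4]
contact_force: [-0.1, -0.4, -0.0]
gripper_width: 0.0215
gripper_force: 20.0
```

{"op": "drive_tool", "data": {"increments": [[[-1,-0.03,-0.24,0,0.02],[-1,-0.06,-0.48,0,0.04],[-1,-0.09,-0.7,0,0.06],[-1,-0.12,-0.89,0,0.067],[-1,-0.12,-0.89,0,0.067]]]}}

```text
time_s: 30.3
tcp_pos: [0.5316, -0.1527, 0.168]
eef_rot: [-180.0, -0.0, 128.2]
contact_force: [0.1, -0.1, 0.2]
gripper_width: 0.0215
gripper_force: 20.0
```

```bash
python3 -c "
from h import *
rows(.5355,-.151,.1,128.4)"
```

```text
units -0.009 0.035 0.567 turn -0.0006 (deg world 0.2 ) at [ 0.5316 -0.1527  0.168 ]
```

{"op": "drive_tool", "data": {"increments": [[[-1,-0.009,0.03,0.15,0],[-1,-0.009,0.03,0.3,0],[-1,-0.009,0.03,0.45,0],[-1,-0.009,0.03,0.56,0],[-1,-0.009,0.03,0.56,0]]]}}

```text
time_s: 30.92
tcp_pos: [0.5355, -0.1494, 0.0999]
eef_rot: [-179.9, -0.1, 128.3]
contact_force: [-0.3, -0.0, -0.4]
gripper_width: 0.0215
gripper_force: 20.0
```

```bash
python3 -c "
from h import *
rows(.5355,-.151,.0535,128.4)"
```

```text
units -0.01 -0.008 0.386 turn -0.0002 (deg world 0.1 ) at [ 0.5355 -0.1494  0.0999]
```

{"op": "drive_tool", "data": {"increments": [[[-1,-0.01,-0.008,0.15,0],[-1,-0.01,-0.008,0.25,0],[-1,-0.01,-0.008,0.33,0],[-1,-0.01,-0.008,0.37,0],[-1,-0.01,-0.008,0.37,0]]]}}

```text
time_s: 31.55
tcp_pos: [0.5361, -0.151, 0.0562]
eef_rot: [-180.0, -0.0, 128.3]
contact_force: [-0.7, -0.0, -0.7]
gripper_width: 0.0219
gripper_force: 20.0
```

{"op": "drive_tool", "data": {"increments": [[[-1,0,0,0.04,0],[-1,0,0,0.04,0],[-1,0,0,0.04,0]]]}}

```text
time_s: 31.92
tcp_pos: [0.5369, -0.151, 0.0521]
eef_rot: [179.9, 0.1, 128.3]
contact_force: [1.4, -0.7, 3.5]
gripper_width: 0.0209
gripper_force: 20.0
```

{"op": "drive_tool", "data": {"increments": [[[0.1,0,0,0.005,0],[0.1,0,0,0.005,0],[0.1,0,0,0.005,0],[0.1,0,0,-0.3,0],[0.1,0,0,-0.7,0]]]}}

```text
time_s: 32.55
tcp_pos: [0.5351, -0.151, 0.1353]
eef_rot: [-179.8, -0.1, 128.3]
contact_force: [1.2, 0.1, 0.4]
gripper_width: 0.0483
gripper_force: 0.0
```

{"op": "drive_tool", "data": {"increments": [[[0.1,0,0,-0.5,0],[0.1,0.3,0,-0.8,0],[0.1,0.6,0,-0.8,0],[0.1,0.8,0,-0.8,0],[0.1,0.8,0,-0.8,0]]]}}

```text
time_s: 33.17
tcp_pos: [0.4758, -0.0748, 0.232]
eef_rot: [179.9, 0.0, 128.4]
contact_force: [0.8, -0.3, 0.3]
gripper_width: 0.048
gripper_force: 0.0
```

Run:
```python
from h import *
a=capture("side");b=capture("scene");w=capture("wrist")
out=np.zeros((600,800,3),np.uint8)
out[:300,:400]=cv2.resize(a[120:220,210:343],(400,300));out[:300,400:]=cv2.resize(b[110:200,150:270],(400,300));out[300:,:400]=cv2.resize(w,(400,300))
cv2.imwrite("pics/p10.png",out[:,:,::-1])
```

```text
(no output)
```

View pics/p10.png

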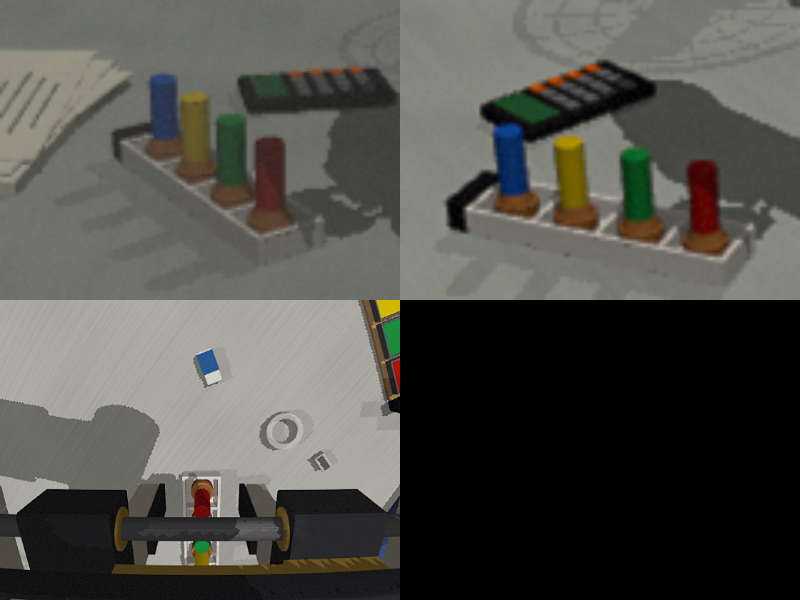

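All four stamps stand upright inside their pockets, in the order blue, yellow, green, red from the black end. The gripper is clear.

```bash
python3 -c "
from plant import job
print(job.close_job())"
```

```text
the job is handed in; nothing more can be done
None
```

I moved all four stamps to the rack in reverse order (blue, yellow, green, red from the black end), all upright in the last pictures, and handed the job in at about 33 s of the 99 s limit; no verdict came back.

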